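# Set up the bench magnifier on a clamped shaft

### The job

Set up the bench magnifier for checking the shaft that is clamped in the V-block: turn and tilt its lens head until the line straight through the middle of the lens meets the middle of the shaft's thin stepped-down end to within 12 mm, and raise the lens's hinged dust cover all the way up, easing it gently onto its stop. Keep off the glass, and do not shift anything else that stands on the granite plate.

Things in the scene. Friction and masses are not known exactly. Their poses are not given: they have to be found in the camera images.
- stand: Fixed foot of the bench magnifier: steel plate 140 (x) x 110 x 12 mm carrying a push-button magnetic base (64 x 54 x 52 mm, magnet on, red button on its -x side, not used) and a short post. Origin: centre of the underside; z up. Its z axis is the swivel axis. The lens centre lies on it, 175 mm above the origin, whatever the swivel and tilt.
- swivel (a joint): Turn of the U-shaped yoke about the stand's vertical axis, rad, -1.7 to 1.7; stiff friction (0.35 N m), stays as left. At 0 the lens looks along the stand's +x; positive is anticlockwise from above. The yoke's side arms stand 80 to 86 mm either side of the lens centre, thumbscrews out to 106 mm; its crossbar lies 67 to 75 mm below the lens centre.
- tilt (a joint): Tilt of the lens head in the yoke about the level axis through the lens centre, rad, -0.45 to 1.05; stiff friction (0.45 N m), stays as left. At 0 the lens stands upright and looks level; positive makes it look down (its top edge leans forward, the way it looks).
- lens (a point): Centre of the lens, turning with the head. x is the lens axis (looking direction, away from the dust cover), y along the tilt axis, z up the lens plane. The head is a rectangular frame 150 wide (y) x 110 high (z) x 16 mm thick (x) round a glass of 126 x 86 mm.
- tab (a point): Grip tab of the head: flat steel, 50 wide (y) x 12 thick (x) x 45 mm high (z), in the lens plane on the middle of the frame's top edge, 55 to 100 mm above the lens centre; this point lies in it at 85 mm, axes as the lens's. Pinched across its 12 mm it turns and tilts the head. Fingers have more room at it while the cover is shut: the raised cover stands close behind it.
- cover_hinge (a point): Hinge line of the dust cover, along y: 50 mm above and 9.5 mm behind (-x) the lens centre in the head's axes, which are also this point's.
- cover (a joint): Opening of the dust cover, rad: 0 = shut against the back (-x) face of the head, 2.2 = on its stop. It hangs from its hinge along the top edge; the free lower edge comes out backwards, then up. It turns about the lens's y axis, positive the same way as tilt. Light friction hinge (0.07 N m, cover about 70 g): stays as left.
- knob (a point): Centre of the cover's black ball knob, 22 mm in diameter, on the outer face of the cover (136 wide x 100 x 3 mm): 85 mm from the hinge line towards the free edge and 25 mm out (with the cover shut at -25, 0, -85 mm from the hinge in the head's axes). Axes turn with the cover.
- glass: The lens glass, 126 x 86 x 6 mm, in the frame; not to be touched.
- vblock: V-block with the shaft to be checked, loose, 1.6 kg: ground steel, 60 long (y) x 56 wide (x) x 48 mm high, a dark stirrup clamp over its middle up to 108 mm. The shaft lies along y, 50 mm above the plate: 34 mm in diameter from y = -48 to 34 mm, stepped down to 22 mm from y = 34 to 68. Origin: centre of the block's underside. Not to be moved.
- journal (a point): Middle of the shaft's thin stepped-down end, on the shaft's axis, 51 mm along the V-block's +y and 50 mm above the plate: the point to look at.
- vblock_empty: Bystander: V-block of the same size (60 x 56 x 48 mm), empty, no clamp. Origin: centre of its underside.
- angle_plate: Bystander: webbed cast-iron angle plate, foot 64 (x) x 80 mm, 80 mm high. Origin: centre of its underside.
- parallel_a: Bystander: blued steel parallel, 150 long (y) x 12 x 25 mm high. Origin: centre of its underside.
- parallel_b: Bystander: the other parallel, the same size.
- height_gauge: Bystander: chrome height gauge, base 110 (x) x 70 x 45 mm, column 328 mm high near its middle, scriber reaching 93 mm to -x at 140 mm height. Origin: centre of its underside.
- cyl_square: Bystander: chrome cylindrical square, 80 mm in diameter, 160 mm high. Origin: centre of its underside.
- indicator: Bystander: dial indicator on a magnetic base (64 x 54 x 52 mm), post 242 mm high, 58 mm dial reaching 113 mm to -x at 175 mm height. Origin: centre of the base's underside.
- gauge_case: Bystander: closed wooden gauge-block case, 164 (x) x 104 x 51 mm. Origin: centre of its underside.

How it is judged:
By the outcome, as a careful person would: the job done as asked, in the order asked, and still so for the second after the job is handed in, with the robot touching nothing.
It also fails if it takes over 54 s, if anything falls off the work surface, if the arm or the gripper's body presses on something with over 40 N, if the wrist force passes 120 N, or if a joint passes its speed limit or range.

### The arm

A 6-joint arm with a two-finger parallel gripper is mounted at the origin on the work surface. World frame = base frame: x ahead of the robot, y to its left, z up, the work surface at z = 0. Lengths are in m, angles in rad, forces in N, time in s.
With the tool pointing down it reaches from about 0.3 to 0.775 m from the base axis. Payload 14.6 kg.
Tool frame: the origin (TCP) lies midway between the tips of the shut fingers; the grasp point (between the pads) lies 19 mm behind it; z points along the fingers, y is the line along which they close (so a half turn about z gives the same grasp; the last joint's range is limited). The gripper opens to 94 mm and grips with 3 to 60 N. Pads are 16 mm wide; open, the fingers measure 119 mm over their backs; the gripper's body (75 mm by 177 mm) begins 78 mm behind the grasp point.
Start: joints at [1.224, 0.3, 1.521, -0, 1.321, -0.067], TCP at [0.152, 0.529, 0.205] pointing down, gripper open.
Joint ranges: [-3.03, 3.03], [-0.79, 2.21], [0.23, 2.52], [-1.04, 4.18], [0, 3.07], [-2.55, 2.55]. Speed limits (rad/s): [2.22, 2.22, 2.57, 3.14, 3.14, 3.14].

### API

Orientations are given as [roll, pitch, yaw] about the fixed x, y, z axes, in that order (R = Rz(yaw) Ry(pitch) Rx(roll)).
In Python, from station import ctrl gives the robot as it stands. The module is installed in compiled form; this text tells all that it offers.
- The arm moves only by the tool servo_tool, never from a script. Its argument "plan" is a list of rows, each a list of 7 numbers: the opening in per cent of the stroke, from 0 (shut) to 100 (fully open), then the shift along the tool's x, y, z in m, then the turn, a rotation vector about the tool's x, y, z in rad. A call has exactly 8 rows; each row shifts and turns the commanded pose from where the row before left it, along the tool's axes as they then stand; what a row does not reach is not made up. A row lasts 1/8 s, in which the tool goes at most 62.5 mm and 10.7 degrees, less where a joint would pass 70% of its speed; a pose out of reach is approached as far as the arm can. A call with a gripper value outside its range is refused whole. The fingers move at their own pace and stop on an object; "force" is the grip in N (left out, the last holds). Time passes only in rows, so rows that do not move let the fingers close, or fill a call up. It gives the time, the measured TCP pose, the force, the opening and the grip force at its end, in the units of the state.
- ctrl.get_obs(): the state, without advancing time (a new reading comes with each control period).
- ctrl.camera(name): name is "side" or "top" or "wrist"; returns a dict with "pixels" (384x512x3 uint8, red, green, blue), "z_map" (384x512 float32, m along the optical axis (not along the pixel's ray), 0 where there is no reading), "mtx" (3x3 intrinsics, pixels), "dist" ([k1, k2, p1, p2, k3] as OpenCV has them; the pictures are not rectified), "pose" (4x4, takes a point from camera to world coordinates). Camera axes: x right, y up, looking along -z (the intrinsics and any distortion apply to the point x, -y, -z); pixel columns grow to the right and rows downward; lengths in m; the calibration is good to about 2 mm. A picture is of the moment at which its call begins.
- ctrl.hand_in(): hands the job in; it is judged then, once.
The state is a dict: "time_s": time; "qpos": joint angles; "joint_vel": joint speeds; "tau": joint torques, N m; "ee_pos": TCP position; "eef_rot": TCP orientation; "force": force on the tool from outside, world axes, zero at the start; "moment": the same for the moment, N m; "grip_width": finger opening in m; "grip_force": force on a finger pad.
Only numpy, scipy, OpenCV 4.12 (cv2) and the standard library are available. Lean on these libraries where they do the work, as an engineer would, in place of code of your own. Each camera call takes 0.05 s, during which the arm holds its last target. There are 200 camera calls.

## Working session

There is one attempt and no reset: what is moved stays moved. The work goes in short steps, Python scripts to look and compute and a tool call to move; the robot and the scene stay as the last step left them, time stands still between calls to the robot, and variables do not carry over. Pictures are saved under pics/ and viewed, at most 10 in all, crops included, and the job is handed in when it is done.

Besides the shell and the picture viewer there is one more tool, called after "Request:" as name(argument=value, ...), one argument or row to a line, values as JSON. servo_tool: Moves the arm, as the interface text tells. Its arguments: {"type":"object","properties":{"plan":{"type":"array","items":{"type":"array","items":{"type":"number"}}},"force":{"type":"number"}},"required":["plan"]}

```bash
mkdir -p pics; cat > h.py <<'E'
import numpy as np, cv2
from station import ctrl
from scipy.spatial.transform import Rotation as R
def grab(n,save=None):
    c=ctrl.camera(n)
    if save: cv2.imwrite('pics/'+save,c['pixels'][:,:,::-1])
    return c
def cloud(c):
    z=c['z_map'];h,w=z.shape
    u,v=np.meshgrid(np.arange(w),np.arange(h))
    p=cv2.undistortPoints(np.stack([u,v],-1).reshape(-1,1,2).astype(np.float32),c['mtx'],c['dist']).reshape(h,w,2)
    P=np.stack([p[...,0]*z,-p[...,1]*z,-z],-1)
    W=P@c['pose'][:3,:3].T+c['pose'][:3,3]
    W[z==0]=np.nan
    return W
def proj(c,pts):
    P=(np.atleast_2d(pts)-c['pose'][:3,3])@c['pose'][:3,:3]
    P=P*[1,-1,-1]
    return cv2.projectPoints(P,np.zeros(3),np.zeros(3),c['mtx'],c['dist'])[0].reshape(-1,2)
E
python3 - <<'E'
from h import *
for n in('side','top'):
    c=grab(n,n+'0.png'); np.savez(n+'0.npz',**c); print(n,c['pose'].round(3).tolist(),c['mtx'].round(0).tolist())
o=ctrl.get_obs();print(o['time_s'],o['ee_pos'],o['eef_rot'],o['force'],o['grip_width'])
E
```

```text
side [[0.997, 0.035, -0.064, 0.5], [-0.07, 0.708, -0.703, -0.8], [0.02, 0.705, 0.709, 0.94], [0.0, 0.0, 0.0, 1.0]] [[408.0, 0.0, 268.0], [0.0, 408.0, 188.0], [0.0, 0.0, 1.0]]
top [[0.014, 0.998, -0.058, 0.49], [-1.0, 0.014, 0.004, 0.01], [0.005, 0.058, 0.998, 1.154], [0.0, 0.0, 0.0, 1.0]] [[361.0, 0.0, 252.0], [0.0, 361.0, 194.0], [0.0, 0.0, 1.0]]
0.1 [0.15183082 0.52839853 0.20497105] [-3.14061706e+00 -2.34659459e-05  2.86177681e+00] [ 0.31675736 -0.14089737  0.36239157] 0.09421269113092672
```

View pics/side0.png

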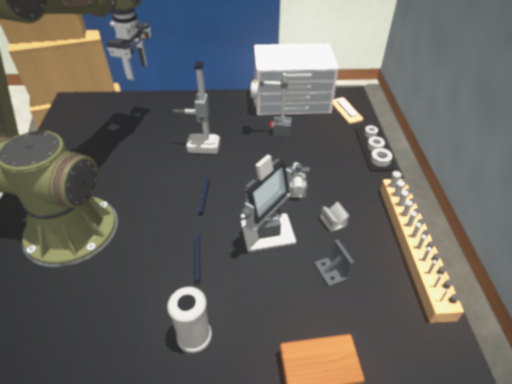

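View pics/top0.png

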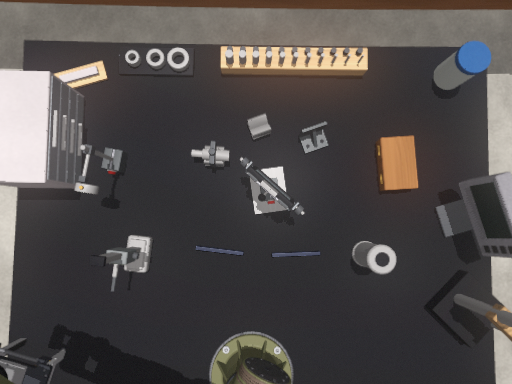

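```bash
python3 - <<'E'
from h import *
for n,(x0,x1,y0,y1) in {'side':(215,375,140,265),'top':(175,335,105,230)}.items():
    c=dict(np.load(n+'0.npz')); W=cloud(c)
    cv2.imwrite(f'pics/{n}crop.png',cv2.resize(c['pixels'][y0:y1,x0:x1,::-1],None,fx=5,fy=4.7,interpolation=cv2.INTER_CUBIC))
    np.set_printoptions(suppress=True,precision=3,linewidth=200)
    if n=='top':
        for r in (146,150,153,155,158,161):
            print(r,[(u,*W[r,u].round(3)) for u in range(188,234,3)])
        print('plate',np.nanmedian(W[220:240,200:240,2]))
E
```

```text
146 [(188, np.float64(0.712), np.float64(0.213), np.float64(-0.003)), (191, np.float64(0.712), np.float64(0.204), np.float64(-0.006)), (194, np.float64(0.712), np.float64(0.194), np.float64(-0.003)), (197, np.float64(0.711), np.float64(0.184), np.float64(-0.0)), (200, np.float64(0.712), np.float64(0.175), np.float64(-0.002)), (203, np.float64(0.712), np.float64(0.165), np.float64(-0.001)), (206, np.float64(0.702), np.float64(0.149), np.float64(0.05)), (209, np.float64(0.703), np.float64(0.14), np.float64(0.047)), (212, np.float64(0.694), np.float64(0.125), np.float64(0.096)), (215, np.float64(0.694), np.float64(0.116), np.float64(0.094)), (218, np.float64(0.704), np.float64(0.112), np.float64(0.047)), (221, np.float64(0.713), np.float64(0.106), np.float64(0.001)), (224, np.float64(0.713), np.float64(0.097), np.float64(-0.0)), (227, np.float64(0.713), np.float64(0.087), np.float64(-0.002)), (230, np.float64(0.714), np.float64(0.078), np.float64(-0.002)), (233, np.float64(0.713), np.float64(0.068), np.float64(0.001))]
150 [(188, np.float64(0.698), np.float64(0.213), np.float64(-0.001))
[... 4402 characters left out ...]
oat64(0.164), np.float64(-0.001)), (206, np.float64(0.656), np.float64(0.148), np.float64(0.046)), (209, np.float64(0.65), np.float64(0.133), np.float64(0.093)), (212, np.float64(0.65), np.float64(0.125), np.float64(0.089)), (215, np.float64(0.658), np.float64(0.121), np.float64(0.04)), (218, np.float64(0.657), np.float64(0.111), np.float64(0.044)), (221, np.float64(0.657), np.float64(0.102), np.float64(0.047)), (224, np.float64(0.664), np.float64(0.096), np.float64(0.002)), (227, np.float64(0.664), np.float64(0.086), np.float64(-0.0)), (230, np.float64(0.664), np.float64(0.077), np.float64(0.001)), (233, np.float64(0.665), np.float64(0.067), np.float64(-0.003))]
plate -0.0007136578154232076
```

View pics/sidecrop.png

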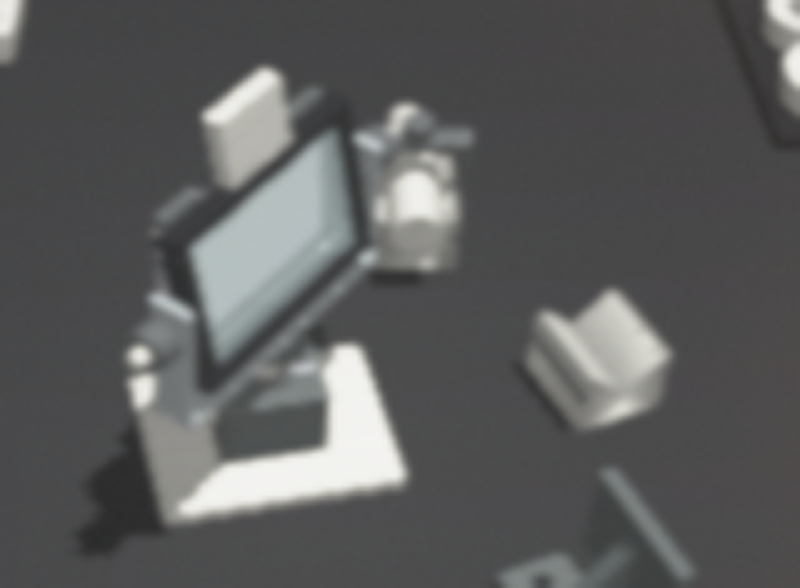

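View pics/topcrop.png

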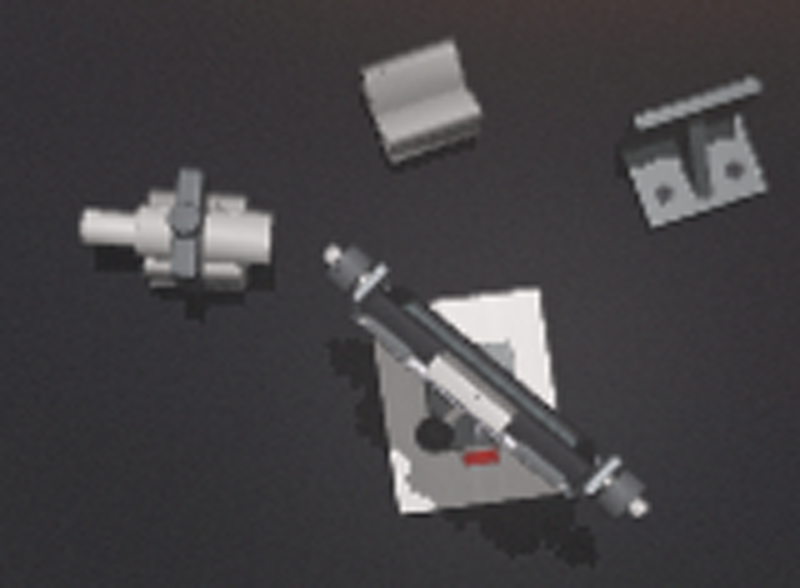

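```bash
python3 - <<'E'
from h import *
np.set_printoptions(suppress=True,precision=4,linewidth=160)
c=dict(np.load('top0.npz'));W=cloud(c);px=c['pixels'].astype(int)
def ray(u,v,z):
    p=cv2.undistortPoints(np.array([[[u,v]]],np.float32),c['mtx'],c['dist'])[0,0]
    d=c['pose'][:3,:3]@[p[0],-p[1],-1];o=c['pose'][:3,3];return o+d*(z-o[2])/d[2]
# thumbscrew tips
for (u,v) in((241.5,159),(302.5,213)):
    s=W[int(v)-4:int(v)+5,int(u)-4:int(u)+5].reshape(-1,3);q=px[int(v)-4:int(v)+5,int(u)-4:int(u)+5].reshape(-1,3)
    vv,uu=np.mgrid[int(v)-4:int(v)+5,int(u)-4:int(u)+5];k=(s[:,2]>.14)
    b=k&(q.mean(1)>150)
    print('tip',k.sum(),b.sum(),s[b].mean(0),ray(uu.ravel()[b].mean(),vv.ravel()[b].mean(),.178))
a=ray(242,159.3,.178);b=ray(303,213.2,.178);print(a,b,(a+b)/2,np.linalg.norm(a-b))
# stand plate
s=W[160:220,240:300];k=(abs(s[...,2]-.012)<.009)&(px[160:220,240:300].mean(-1)>90)
vv,uu=np.mgrid[160:220,240:300]
n,l,st,_=cv2.connectedComponentsWithStats(k.astype(np.uint8));
k=np.isin(l,[i for i in range(1,n) if st[i,4]>15])
P=np.array([ray(x,y,.012)[:2] for x,y in zip(uu[k],vv[k])],np.float32);print('plate rect',cv2.minAreaRect(P))
# side cam head plane
c2=dict(np.load('side0.npz'));W2=cloud(c2)
for nm,WW in(('side',W2),('top',W)):
    m=(np.abs(WW[...,0]-.57)<.12)&(np.abs(WW[...,1]+.02)<.13)&(WW[...,2]>.09)
    np.save(nm+'pts.npy',WW[m]);print(nm,m.sum(),WW[m].min(0),WW[m].max(0))
# shaft
m=(W[...,0]>.6)&(W[...,0]<.75)&(W[...,1]>.06)&(W[...,1]<.21)&(W[...,2]>.035)
vv,uu=np.nonzero(m);S=W[m]
for lo,hi in((.165,.2),(.075,.115)):
    q=S[(S[:,1]>lo)&(S[:,1]<hi)&(S[:,2]>.05)];print(lo,len(q),q.mean(0),q.min(0),q.max(0), [ (round(y,3),S[abs(S[:,1]-y)<.004][:,0].min().round(3),S[abs(S[:,1]-y)<.004][:,0].max().round(3)) for y in np.linspace(lo,hi,5)])
print('ymax/min',S[:,1].max(),S[:,1].min())
E
```

```text
tip 35 7 [0.6442 0.0366 0.1787] [0.6443 0.0366 0.178 ]
tip 31 8 [ 0.5002 -0.1304  0.1793] [ 0.5002 -0.1306  0.178 ]
[0.6427 0.0338 0.178 ] [ 0.4984 -0.1333  0.178 ] [ 0.5706 -0.0497  0.178 ] 0.2208406625886907
plate rect ((0.5726318359375, -0.047337599098682404), (0.14112083613872528, 0.10891631245613098), 8.553342819213867)
side 2359 [ 0.4937 -0.1398  0.0907] [0.6476 0.0348 0.2754]
top 987 [ 0.496  -0.1333  0.0997] [0.6491 0.0393 0.2754]Traceback (most recent call last):
  File "<stdin>", line 29, in <module>
    return umr_minimum(a, axis, None, out, keepdims, initial, where)
ValueError: zero-size array to reduction operation minimum which has no identity
```

```bash
python3 - <<'E'
from h import *
np.set_printoptions(suppress=True,precision=4,linewidth=160)
L=np.array([.5724,-.047,.175]);phi=-.711
for n in('side','top'):
    p=np.load(n+'pts.npy')-L
    q=p@R.from_euler('z',phi).as_matrix()   # head-yaw frame
    for t in np.arange(-.45,.5,.05):
        pass
    f=q[(abs(q[:,1])<.07)&(q[:,2]>-.05)&(abs(q[:,2])<.05)]
    t=q[(abs(q[:,1])<.02)&(q[:,2]>.06)]
    print(n,'tab',len(t),t.mean(0),[(z.round(3),q[(abs(q[:,1])<.02)&(abs(q[:,2]-z)<.006),0].mean().round(4)) for z in np.arange(-.05,.11,.015)])
    if n=='side':
        # plane fit by RANSAC-ish
        g=q[(abs(q[:,1])<.07)&(abs(q[:,2])<.045)]
        for _ in range(6):
            A=np.c_[g[:,1:],np.ones(len(g))];s=np.linalg.lstsq(A,g[:,0],rcond=None)[0];r=g[:,0]-A@s;g=g[abs(r)<max(2*r.std(),.003)]
        print('plane x=a y+b z+c',s,len(g),r.std(),'swivel corr',-np.arctan(s[0]),'tilt',np.arctan(s[1]))
c=dict(np.load('top0.npz'));W=cloud(c)
m=(W[...,0]>.6)&(W[...,0]<.75)&(W[...,1]>.06)&(W[...,1]<.21)&(W[...,2]>.035)
S=W[m]
print('ymax/min',S[:,1].max(),S[:,1].min())
for y in np.arange(.08,.2,.008):
    s=S[abs(S[:,1]-y)<.005]; print(y.round(3),s[:,0].min().round(4),s[:,0].max().round(4),s[:,2].max().round(4))
E
```

```text
side tab 169 [-0.0132 -0.0006  0.0825] [(np.float64(-0.05), np.float64(0.0166)), (np.float64(-0.035), np.float64(0.0104)), (np.float64(-0.02), np.float64(0.0072)), (np.float64(-0.005), np.float64(0.0036)), (np.float64(0.01), np.float64(0.0004)), (np.float64(0.025), np.float64(-0.0025)), (np.float64(0.04), np.float64(-0.0038)), (np.float64(0.055), np.float64(-0.0055)), (np.float64(0.07), np.float64(-0.0095)), (np.float64(0.085), np.float64(-0.0124)), (np.float64(0.1), np.float64(-0.0185))]
plane x=a y+b z+c [ 0.0019 -0.2159  0.0028] 838 0.0010886148879221038 swivel corr -0.0018580642408957675 tilt -0.212656371164662
top tab 106 [-0.0184 -0.0001  0.0926] [(np.float64(-0.05), np.float64(0.0166)), (np.float64(-0.035), np.float64(-0.0293)), (np.float64(-0.02), np.float64(0.0003)), (np.float64(-0.005), np.float64(0.004)), (np.float64(0.01), np.float64(nan)), (np.float64(0.025), np.float64(-0.022)), (np.float64(0.04), np.float64(-0.0225)), (np.float64(0.055), np.float64(-0.005)), (np.float64(0.07), np.float64(-0.0093)), (np.float64(0.085), np.float64(-0.0127)), (np.float64(0.1), np.float64(-0.0206))]
ymax/min 0.19289410388809214 0.07701956527412707
0.08 0.6588 0.6912 0.0693
0.088 0.6585 0.6908 0.0716
0.096 0.6473 0.7006 0.07
0.104 0.6474 0.7029 0.07
0.112 0.6476 0.7088 0.0968
0.12 0.6422 0.7097 0.1096
0.128 0.6422 0.7097 0.1108
0.136 0.6432 0.7071 0.1108
0.144 0.6483 0.7031 0.0695
0.152 0.6497 0.7057 0.0693
0.16 0.6616 0.6907 0.0686
0.168 0.6677 0.6896 0.0612
0.176 0.6702 0.6894 0.0624
0.184 0.6696 0.6888 0.0622
0.192 0.6698 0.6888 0.0616<stdin>:11: RuntimeWarning: Mean of empty slice.
  ret = ret.dtype.type(ret / rcount)
```

```bash
cat >> h.py <<'E'
L=np.array([.5724,-.047,.175]); J=np.array([.679,.1765,.050])
def head(phi,t): return R.from_euler('z',phi)*R.from_euler('y',t)
F=R.from_matrix(np.array([[0,1,0],[1,0,0],[0,0,-1.]]))
def tabpose(phi,t,h): H=head(phi,t); return L+H.apply([0,0,h]),H*F
def cur():
    o=ctrl.get_obs(); return np.array(o['ee_pos']),R.from_euler('xyz',o['eef_rot'])
def rows(p,r,p2,r2,n):
    # straight line + constant turn in n rows, in tool axes
    d=(r.inv()*r2).as_rotvec()/n; dp=(p2-p)/n; out=[]
    for i in range(n):
        out.append(np.r_[r.inv().apply(dp),d].round(4)); r=r*R.from_rotvec(d)
    for o in out: print(o.tolist())
E
python3 - <<'E'
from h import *
p,r=cur()
B=np.array([.17,.5,.45]);C,rc=tabpose(-.711,-.213,.16)
rows(p,r,B,r,4);print()
rows(B,r,C,rc,14);print(C)
D,rd=tabpose(-.711,-.213,.068);print();rows(C,rc,D,rd,4)
E
```

```text
[-0.0063, -0.0056, -0.0613, 0.0, 0.0, 0.0]
[-0.0063, -0.0056, -0.0613, 0.0, 0.0, 0.0]
[-0.0063, -0.0056, -0.0613, 0.0, 0.0, 0.0]
[-0.0063, -0.0056, -0.0613, 0.0, 0.0, 0.0]

[-0.0362, -0.0286, 0.0085, -0.0098, -0.0152, 0.1424]
[-0.0398, -0.0233, 0.0088, -0.0098, -0.0152, 0.1424]
[-0.0426, -0.0175, 0.0092, -0.0098, -0.0152, 0.1424]
[-0.0445, -0.0114, 0.0098, -0.0098, -0.0152, 0.1424]
[-0.0455, -0.005, 0.0104, -0.0098, -0.0152, 0.1424]
[-0.0456, 0.0013, 0.011, -0.0098, -0.0152, 0.1424]
[-0.0448, 0.0077, 0.0118, -0.0098, -0.0152, 0.1424]
[-0.0431, 0.0138, 0.0125, -0.0098, -0.0152, 0.1424]
[-0.0405, 0.0196, 0.0133, -0.0098, -0.0152, 0.1424]
[-0.0371, 0.025, 0.0141, -0.0098, -0.0152, 0.1424]
[-0.0329, 0.0299, 0.0149, -0.0098, -0.0152, 0.1424]
[-0.0281, 0.0341, 0.0157, -0.0098, -0.0152, 0.1424]
[-0.0228, 0.0376, 0.0165, -0.0098, -0.0152, 0.1424]
[-0.017, 0.0402, 0.0171, -0.0098, -0.0152, 0.1424]
[ 0.54677207 -0.02492746  0.33138418]

[0.0, 0.0, 0.023, 0.0, 0.0, 0.0]
[0.0, 0.0, 0.023, 0.0, 0.0, 0.0]
[0.0, 0.0, 0.023, 0.0, 0.0, 0.0]
[0.0, 0.0, 0.023, 0.0, 0.0, 0.0]
```

Request:
servo_tool(
  plan=[
    [100,-0.0063,-0.0056,-0.061,0,0,0],
    [100,-0.0063,-0.0056,-0.061,0,0,0],
    [100,-0.0063,-0.0056,-0.061,0,0,0],
    [100,-0.0063,-0.0056,-0.061,0,0,0],
    [100,-0.036,-0.029,0.0,-0.01,-0.015,0.142],
    [100,-0.04,-0.023,0.0,-0.01,-0.015,0.142],
    [100,-0.043,-0.0175,0.0,-0.01,-0.015,0.142],
    [100,-0.0445,-0.0115,0.0,-0.01,-0.015,0.142],
  ],
)

```text
time_s: 1.1
ee_pos: [0.2775, 0.3482, 0.4515]
eef_rot: [3.087, 0.046, 2.288]
force: [0.9, -0.0, -0.1]
grip_width: 0.094
grip_force: 0.0
```

```bash
python3 - <<'E'
from h import *
p,r=cur();C,rc=tabpose(-.711,-.213,.16);rows(p,r,C,rc,10);o=ctrl.get_obs();print(p,o['qpos'],o['time_s'],o['joint_vel'])
E
```

```text
[-0.0452, -0.005, 0.0139, -0.0098, -0.0153, 0.1421]
[-0.0453, 0.0013, 0.0145, -0.0098, -0.0153, 0.1421]
[-0.0444, 0.0075, 0.0153, -0.0098, -0.0153, 0.1421]
[-0.0427, 0.0136, 0.016, -0.0098, -0.0153, 0.1421]
[-0.0401, 0.0193, 0.0168, -0.0098, -0.0153, 0.1421]
[-0.0367, 0.0246, 0.0176, -0.0098, -0.0153, 0.1421]
[-0.0326, 0.0294, 0.0184, -0.0098, -0.0153, 0.1421]
[-0.0278, 0.0335, 0.0192, -0.0098, -0.0153, 0.1421]
[-0.0225, 0.0369, 0.0199, -0.0098, -0.0153, 0.1421]
[-0.0168, 0.0395, 0.0206, -0.0098, -0.0153, 0.1421]
[0.27753499 0.34821121 0.45151309] [ 0.84769781 -0.02634885  1.33559669 -0.05396972  1.7837685   0.11673792] 1.1 [-0.72334199 -0.3376309   0.32101206 -0.09842268 -0.08249868  0.38919641]
```

Request:
servo_tool(
  plan=[
    [100,-0.045,-0.005,0.008,-0.01,-0.015,0.142],
    [100,-0.045,0.0013,0.012,-0.01,-0.015,0.142],
    [100,-0.0445,0.0075,0.015,-0.01,-0.015,0.142],
    [100,-0.0427,0.0136,0.016,-0.01,-0.015,0.142],
    [100,-0.04,0.0193,0.017,-0.01,-0.015,0.142],
    [100,-0.0367,0.0246,0.0176,-0.01,-0.015,0.142],
    [100,-0.0326,0.0294,0.0184,-0.01,-0.015,0.142],
    [100,-0.0278,0.0335,0.0192,-0.01,-0.015,0.142],
  ],
)

```text
time_s: 2.1
ee_pos: [0.4935, 0.051, 0.3632]
eef_rot: [2.952, 0.024, 1.145]
force: [0.7, 0.6, -0.2]
grip_width: 0.094
grip_force: 0.0
```

```bash
python3 - <<'E'
from h import *
p,r=cur();C,rc=tabpose(-.711,-.213,.13);rows(p,r,C,rc,4);print(p)
E
```

```text
[-0.0119, 0.0182, 0.0193, -0.0049, -0.0084, 0.071]
[-0.0104, 0.0189, 0.0195, -0.0049, -0.0084, 0.071]
[-0.0089, 0.0195, 0.0197, -0.0049, -0.0084, 0.071]
[-0.0073, 0.0199, 0.0199, -0.0049, -0.0084, 0.071]
[0.49350796 0.05102535 0.3631887 ]
```

Request:
servo_tool(
  plan=[
    [100,-0.012,0.018,0.014,-0.005,-0.008,0.071],
    [100,-0.01,0.019,0.015,-0.005,-0.008,0.071],
    [100,-0.009,0.0195,0.015,-0.005,-0.008,0.071],
    [100,-0.007,0.02,0.016,-0.005,-0.008,0.071],
    [100,0,0,0,0,0,0],
    [100,0,0,0,0,0,0],
    [100,0,0,0,0,0,0],
    [100,0,0,0,0,0,0],
  ],
)

```text
time_s: 3.1
ee_pos: [0.5485, -0.0246, 0.3212]
eef_rot: [2.928, -0.002, 0.866]
force: [0.2, 1.1, -0.5]
grip_width: 0.0945
grip_force: 0.0
```

```bash
python3 - <<'E'
from h import *
np.set_printoptions(suppress=True,precision=4,linewidth=160)
p,r=cur();C,rc=tabpose(-.711,-.213,.068);rows(p,r,C,rc,5);print(p)
c=grab('wrist','w1.png')
W=cloud(c);q=(W-L)@head(-.711,-.213).as_matrix()
m=(q[...,2]>.06)&(q[...,2]<.115)&(abs(q[...,0])<.03)&(abs(q[...,1])<.05);s=q[m];print(m.sum(),s.mean(0),np.percentile(s,[2,50,98],axis=0))
E
```

```text
[-0.0003, 0.0002, 0.0164, 0.0001, -0.0006, 0.0011]
[-0.0003, 0.0002, 0.0164, 0.0001, -0.0006, 0.0011]
[-0.0003, 0.0002, 0.0164, 0.0001, -0.0006, 0.0011]
[-0.0003, 0.0002, 0.0164, 0.0001, -0.0006, 0.0011]
[-0.0003, 0.0002, 0.0164, 0.0001, -0.0006, 0.0011]
[ 0.5485 -0.0246  0.3212]
1051 [-0.0004  0.003   0.0941] [[-0.0096 -0.0404  0.0603]
 [-0.0004  0.0042  0.0982]
 [ 0.0057  0.0391  0.0997]]
```

View pics/w1.png

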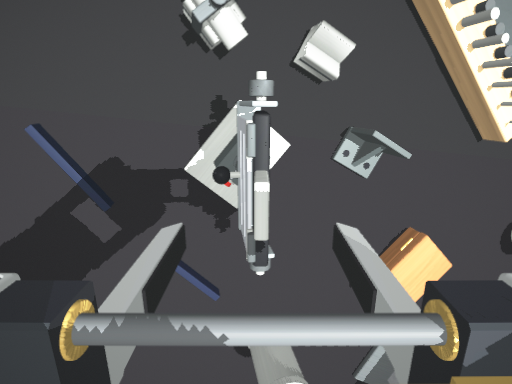

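Request:
servo_tool(
  plan=[
    [50,0,0,0.0164,0,0,0.001],
    [50,0,0,0.0164,0,0,0.001],
    [50,0,0,0.0164,0,0,0.001],
    [50,0,0,0.0164,0,0,0.001],
    [50,-0.001,0,0.0164,0,0,0.001],
    [30,0,0,0,0,0,0],
    [0,0,0,0,0,0,0],
    [0,0,0,0,0,0,0],
  ],
  force=40,
)

```text
time_s: 4.15
ee_pos: [0.5615, -0.0369, 0.2413]
eef_rot: [2.928, -0.003, 0.86]
force: [0.8, 0.4, 0.1]
grip_width: 0.0203
grip_force: 0.0
```

```bash
python3 - <<'E'
from h import *
np.set_printoptions(suppress=True,precision=4,linewidth=160)
p,r=cur();H=head(-.711,-.213);print(H.inv().apply(p-L),((H*F).inv()*r).as_rotvec())
o=ctrl.get_obs();print(o['qpos'],o['force'],o['moment'],o['grip_width'],o['grip_force'])
d=J-L;print(np.arctan2(d[1],d[0]),np.arctan2(-d[2],np.hypot(d[0],d[1])))
E
```

```text
[-0.0006  0.0006  0.0679] [-0.0008  0.0031  0.0002]
[-0.0708  0.2047  1.5704 -0.134   1.1954  0.6785] [0.7504 0.4276 0.0712] [0.0158 0.1723 0.0274] 0.020283503817685723 0.0
1.1257520627170168 0.4674843368295541
```

```bash
cat >> h.py <<'E'
def arc(seq,h):
    for (a,t),(a2,t2) in zip(seq[:-1],seq[1:]):
        p,r=tabpose(a,t,h);p2,r2=tabpose(a2,t2,h)
        print(np.r_[r.inv().apply(p2-p),(r.inv()*r2).as_rotvec()].round(4).tolist())
E
python3 - <<'E'
from h import *
ts=np.linspace(-.213,.467,7);arc([(-.711,t) for t in ts],.068);print()
arc([(a,.467) for a in (0,1.837/17)],.068)
E
```

```text
[0.0, 0.0077, 0.0004, 0.1133, 0.0, 0.0]
[0.0, 0.0077, 0.0004, 0.1133, 0.0, -0.0]
[-0.0, 0.0077, 0.0004, 0.1133, 0.0, -0.0]
[-0.0, 0.0077, 0.0004, 0.1133, 0.0, 0.0]
[0.0, 0.0077, 0.0004, 0.1133, -0.0, -0.0]
[-0.0, 0.0077, 0.0004, 0.1133, 0.0, 0.0]

[0.0033, -0.0002, 0.0001, 0.0, -0.0486, -0.0965]
```

Request:
servo_tool(
  plan=[
    [0,0,0,0,0,0,0],
    [0,0,0,0,0,0,0],
    [0,0,0.0077,0.0004,0.1133,0,0],
    [0,0,0.0077,0.0004,0.1133,0,0],
    [0,0,0.0077,0.0004,0.1133,0,0],
    [0,0,0.0077,0.0004,0.1133,0,0],
    [0,0,0.0077,0.0004,0.1133,0,0],
    [0,0,0.0077,0.0004,0.1133,0,0],
  ],
  force=60,
)

```text
time_s: 5.15
ee_pos: [0.596, -0.0667, 0.2358]
eef_rot: [-2.673, -0.004, 0.86]
force: [3.2, 1.2, 0.9]
grip_width: 0.0116
grip_force: 60.0
```

```bash
python3 - <<'E'
from h import *
np.set_printoptions(suppress=True,precision=4,linewidth=160)
p,r=cur();H=head(-.711,.467);print(H.inv().apply(p-L),((H*F).inv()*r).as_rotvec())
o=ctrl.get_obs();print(o['qpos'],o['force'],o['moment'],o['grip_width'],o['grip_force'])
E
```

```text
[0.0001 0.0004 0.0681] [ 0.0016  0.0031 -0.0018]
[-0.2627  0.6606  0.9956  0.2118  1.9052  0.4742] [3.2163 1.222  0.8829] [-0.2285 -0.9426 -0.3646] 0.011552662180175489 59.98892605304718
```

Tilt went cleanly. Now swivel.

Request:
servo_tool(
  plan=[
    [0,0.0033,-0.0002,0.0001,0,-0.0486,-0.0965],
    [0,0.0033,-0.0002,0.0001,0,-0.0486,-0.0965],
    [0,0.0033,-0.0002,0.0001,0,-0.0486,-0.0965],
    [0,0.0033,-0.0002,0.0001,0,-0.0486,-0.0965],
    [0,0.0033,-0.0002,0.0001,0,-0.0486,-0.0965],
    [0,0.0033,-0.0002,0.0001,0,-0.0486,-0.0965],
    [0,0.0033,-0.0002,0.0001,0,-0.0486,-0.0965],
    [0,0.0033,-0.0002,0.0001,0,-0.0486,-0.0965],
  ],
)

```text
time_s: 6.15
ee_pos: [0.6023, -0.042, 0.2357]
eef_rot: [-2.677, -0.001, 1.727]
force: [2.8, -5.1, 3.9]
grip_width: 0.0115
grip_force: 60.0
```

```bash
cat > st.py <<'E'
from h import *
import sys
np.set_printoptions(suppress=True,precision=4,linewidth=160)
p,r=cur();H=r*F.inv();e=H.as_euler('ZYX');print('phi,tilt,roll',e,'tcp in head',H.inv().apply(p-L))
o=ctrl.get_obs();print(o['time_s'],o['qpos'],o['force'],o['moment'],o['grip_width'],o['grip_force'])
E
python3 st.py
```

```text
phi,tilt,roll [0.1571 0.4643 0.001 ] tcp in head [-0.      0.0003  0.0678]
6.15 [-0.083   0.7111  0.9135 -0.1146  1.9675 -0.2599] [ 2.8324 -5.1401  3.9365] [-0.7454 -0.0171  0.2795] 0.011536544923490894 59.98047351837158
```

Request:
servo_tool(
  plan=[
    [0,0.0033,-0.0002,0.0001,0,-0.0486,-0.0965],
    [0,0.0033,-0.0002,0.0001,0,-0.0486,-0.0965],
    [0,0.0033,-0.0002,0.0001,0,-0.0486,-0.0965],
    [0,0.0033,-0.0002,0.0001,0,-0.0486,-0.0965],
    [0,0.0033,-0.0002,0.0001,0,-0.0486,-0.0965],
    [0,0.0033,-0.0002,0.0001,0,-0.0486,-0.0965],
    [0,0.0033,-0.0002,0.0001,0,-0.0486,-0.0965],
    [0,0.0033,-0.0002,0.0001,0,-0.0486,-0.0965],
  ],
)

```text
time_s: 7.15
ee_pos: [0.5875, -0.0211, 0.2356]
eef_rot: [-2.676, 0.001, 2.592]
force: [1.4, -7.9, 3.4]
grip_width: 0.0114
grip_force: 60.0
```

```bash
python3 st.py
```

```text
phi,tilt,roll [ 1.0205  0.4654 -0.0008] tcp in head [-0.0004  0.0006  0.0676]
7.15 [ 0.0704  0.5416  1.179  -0.3773  1.6952 -0.9454] [ 1.3675 -7.9086  3.3627] [-1.1183  0.2511  0.2039] 0.011423820066333194 59.98428761959076
```

Request:
servo_tool(
  plan=[
    [0,0.0033,-0.0002,0.0001,0,-0.0486,-0.0965],
    [0,0,0,0,0,0,0],
    [0,0,0,0,0,0,0],
    [0,0,0,0,0,0,0],
    [0,0,0,0,0,0,0],
    [0,0,0,0,0,0,0],
    [0,0,0,0,0,0,0],
    [0,0,0,0,0,0,0],
  ],
)

```text
time_s: 8.15
ee_pos: [0.5845, -0.0194, 0.2356]
eef_rot: [-2.676, 0.0, 2.696]
force: [-1.6, -5.5, 4.2]
grip_width: 0.0118
grip_force: 60.1
```

```bash
python3 st.py; python3 - <<'E'
from h import *
for n in('side','top'): c=grab(n,n+'1.png');np.savez(n+'1.npz',**c)
E
```

```text
phi,tilt,roll [ 1.1256  0.4657 -0.0002] tcp in head [-0.0003  0.001   0.0676]
8.15 [ 0.0839  0.5108  1.2251 -0.3994  1.6475 -1.0237] [-1.621  -5.4684  4.2156] [-1.2625  0.6068  0.3288] 0.011777591489782 60.069045424461365
```

View pics/top1.png

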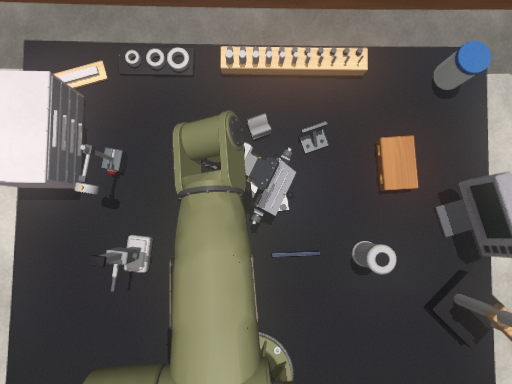

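Request:
servo_tool(
  plan=[
    [15,0,0,0,0,0,0],
    [35,0,0,0,0,0,0],
    [35,0,0,0,0,0,0],
    [35,0,0,-0.02,0,0,0],
    [35,0,0,-0.03,0,0,0],
    [35,0,0,-0.04,0,0,0],
    [35,0,0,-0.04,0,0,0],
    [35,0,0,0,0,0,0],
  ],
)

```text
time_s: 9.25
ee_pos: [0.6104, 0.0348, 0.3535]
eef_rot: [-2.68, 0.004, 2.698]
force: [-0.1, -0.9, -0.8]
grip_width: 0.0329
grip_force: 0.0
```

```bash
cat >> h.py <<'E'
HG=np.array([-.0095,0,.05])
def knob(phi,t,c,fwd=.012):
    # TCP pose, tool straight down, tool y along -head y
    H=head(phi,t); k=L+H.apply(HG+R.from_euler('y',c).apply([-.025,0,-.085]))
    return k-[0,0,fwd], R.from_euler('xyz',[np.pi,0,phi])
E
python3 st.py; python3 - <<'E'
from h import *
p,r=cur();k,rk=knob(1.126,.466,0);print(k)
A=k+[-.02,-.04,.12];rows(p,r,A,rk,11)
E
```

```text
phi,tilt,roll [ 1.1256  0.4616 -0.0041] tcp in head [0.0012 0.0002 0.2   ]
9.25 [ 0.1604  0.5639  0.88   -0.4063  1.9407 -1.0681] [-0.0887 -0.8511 -0.8134] [ 0.201  -0.0888 -0.0035] 0.032859529534101914 0.0
[ 0.55237185 -0.08901829  0.14723337]
[0.0, -0.0113, 0.0144, -0.0326, 0.0332, 0.1401]
[-0.002, -0.0116, 0.014, -0.0326, 0.0332, 0.1401]
[-0.0041, -0.0116, 0.0135, -0.0326, 0.0332, 0.1401]
[-0.0062, -0.0113, 0.0129, -0.0326, 0.0332, 0.1401]
[-0.0081, -0.0107, 0.0123, -0.0326, 0.0332, 0.1401]
[-0.01, -0.0099, 0.0117, -0.0326, 0.0332, 0.1401]
[-0.0117, -0.0087, 0.011, -0.0326, 0.0332, 0.1401]
[-0.0131, -0.0073, 0.0104, -0.0326, 0.0332, 0.1401]
[-0.0144, -0.0057, 0.0097, -0.0326, 0.0332, 0.1401]
[-0.0154, -0.0039, 0.009, -0.0326, 0.0332, 0.1401]
[-0.0161, -0.002, 0.0084, -0.0326, 0.0332, 0.1401]
```

```bash
python3 - <<'E'
from h import *
p,r=cur();k,rk=knob(1.126,.466,0)
A=k+[-.02,-.04,.19];rows(p,r,A,rk,12)
E
```

```text
[0.0, -0.0129, 0.0079, -0.0299, 0.0304, 0.1284]
[-0.0019, -0.013, 0.0075, -0.0299, 0.0304, 0.1284]
[-0.0038, -0.0129, 0.0071, -0.0299, 0.0304, 0.1284]
[-0.0056, -0.0125, 0.0065, -0.0299, 0.0304, 0.1284]
[-0.0074, -0.0119, 0.006, -0.0299, 0.0304, 0.1284]
[-0.009, -0.011, 0.0054, -0.0299, 0.0304, 0.1284]
[-0.0105, -0.0099, 0.0048, -0.0299, 0.0304, 0.1284]
[-0.0118, -0.0086, 0.0042, -0.0299, 0.0304, 0.1284]
[-0.013, -0.0071, 0.0035, -0.0299, 0.0304, 0.1284]
[-0.0139, -0.0055, 0.0029, -0.0299, 0.0304, 0.1284]
[-0.0145, -0.0037, 0.0024, -0.0299, 0.0304, 0.1284]
[-0.015, -0.0019, 0.0018, -0.0299, 0.0304, 0.1284]
```

Request:
servo_tool(
  plan=[
    [40,0,-0.013,0.008,-0.03,0.0304,0.1284],
    [40,-0.002,-0.013,0.0075,-0.03,0.0304,0.1284],
    [40,-0.004,-0.013,0.007,-0.03,0.0304,0.1284],
    [40,-0.0056,-0.0125,0.0065,-0.03,0.0304,0.1284],
    [40,-0.0074,-0.012,0.006,-0.03,0.0304,0.1284],
    [40,-0.009,-0.011,0.0054,-0.03,0.0304,0.1284],
    [40,-0.0105,-0.01,0.0048,-0.03,0.0304,0.1284],
    [40,-0.012,-0.0086,0.0042,-0.03,0.0304,0.1284],
  ],
)

```text
time_s: 10.25
ee_pos: [0.5569, -0.0766, 0.3397]
eef_rot: [-2.993, 0.085, 1.641]
force: [-0.2, 0.0, -0.1]
grip_width: 0.0374
grip_force: 0.0
```

Request:
servo_tool(
  plan=[
    [40,-0.013,-0.007,0.0035,-0.03,0.0304,0.1284],
    [40,-0.014,-0.0055,0.003,-0.03,0.0304,0.1284],
    [40,-0.0145,-0.0037,0.0024,-0.03,0.0304,0.1284],
    [40,-0.015,-0.002,0.002,-0.03,0.0304,0.1284],
    [40,0,0,0,0,0,0],
    [40,0,0,0,0,0,0],
    [40,0,0,0,0,0,0],
    [40,0,0,0,0,0,0],
  ],
)

```text
time_s: 11.25
ee_pos: [0.5316, -0.1303, 0.3352]
eef_rot: [-3.139, 0.002, 1.126]
force: [0.3, -1.2, 0.5]
grip_width: 0.0375
grip_force: 0.0
```

```bash
python3 - <<'E'
from h import *
np.set_printoptions(suppress=True,precision=4,linewidth=160)
p,r=cur();k,rk=knob(1.126,.466,0);print(p,(r.inv()*rk).as_rotvec(),r.inv().apply(k-p),ctrl.get_obs()['qpos'])
ims=[]
for n in('wrist','side'):
    c=grab(n);np.savez(n+'2.npz',**c);ims.append(c['pixels'])
    W=cloud(c);q=(W-L)@head(1.126,.466).as_matrix()
    # cover outer face, shut: x ~ -.0125 ; top of tab z=.1, x +-.006
    m=(abs(q[...,1])<.062)&(q[...,2]>-.042)&(q[...,2]<.04)&(abs(q[...,0]+.012)<.012);g=q[m]
    for _ in range(6):
        A=np.c_[g[:,1:],np.ones(len(g))];s=np.linalg.lstsq(A,g[:,0],rcond=None)[0];rr=g[:,0]-A@s;g=g[abs(rr)<max(2*rr.std(),.0025)]
    print(n,m.sum(),len(g),'x=ay+bz+c',s,rr.std())
    m=(abs(q[...,1])<.05)&(q[...,2]>.06)&(q[...,2]<.11)&(abs(q[...,0])<.025);g=q[m];print(' tab',len(g),np.percentile(g,[2,50,98],axis=0) if len(g) else '')
    kc=np.array([-.0345,0,-.035]);m=(np.linalg.norm(q-kc,axis=-1)<.02)&(q[...,0]<-.022);g=q[m]
    if len(g)>10:
        from scipy.optimize import least_squares
        s=least_squares(lambda x:np.linalg.norm(g-x,axis=1)-.011,kc,loss='soft_l1',f_scale=.001);print(' knob',len(g),s.x,s.cost)
side=cv2.resize(ims[1][120:280,190:390],(500,400),interpolation=cv2.INTER_CUBIC)
w=cv2.resize(ims[0],(300,225));o=np.zeros((400,800,3),np.uint8);o[:,:500]=side;o[:225,500:]=w
cv2.imwrite('pics/m2.png',o[:,:,::-1])
E
```

```text
[ 0.5316 -0.1303  0.3352] [-0.0031  0.0022  0.0004] [0.0467 0.0016 0.1878] [-0.3065  0.2344  1.3076 -0.0018  1.6029  0.1378]
wrist 4778 4777 x=ay+bz+c [-0.006   0.1507 -0.0203] 0.0006747683790907777
 tab 2818 [[-0.007  -0.0233  0.0609]
 [-0.0058  0.0009  0.0888]
 [ 0.0038  0.0245  0.0989]]
 knob 528 [-0.0335 -0.0003 -0.0305] 0.0020060654577875917
side 978 854 x=ay+bz+c [-0.0014  0.1162 -0.0209] 0.001337744961736472
 tab 230 [[-0.0111 -0.0239  0.0608]
 [-0.0078 -0.0065  0.0803]
 [-0.      0.0134  0.0971]]
 knob 95 [-0.0317 -0.0026 -0.0318] 0.00031735720887748447
```

View pics/m2.png

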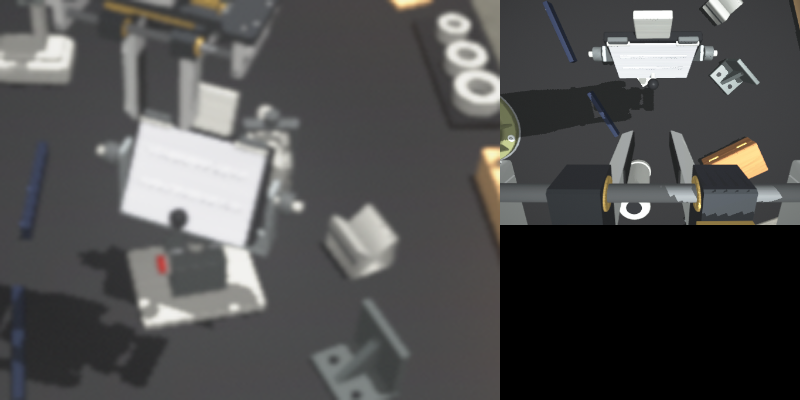

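```bash
python3 - <<'E'
from h import *
from scipy.optimize import least_squares
np.set_printoptions(suppress=True,precision=4,linewidth=160)
for n in('wrist','side'):
    c=dict(np.load(n+'2.npz'));W=cloud(c);q=(W-L)@head(1.126,.466).as_matrix()
    m=(abs(q[...,1])<.02)&(q[...,2]>.066)&(q[...,2]<.095)&(q[...,0]<-.002)&(q[...,0]>-.015);g=q[m]
    for _ in range(4):
        A=np.c_[g[:,1:],np.ones(len(g))];s=np.linalg.lstsq(A,g[:,0],rcond=None)[0];rr=g[:,0]-A@s;g=g[abs(rr)<max(2*rr.std(),.001)]
    print(n,'tab back',len(g),s,rr.std(),'x at 0.08',s[1]*.08+s[2])
    dark=c['pixels'].max(-1)<70
    m=dark&(abs(q[...,1])<.03)&(q[...,0]<-.03)&(q[...,0]>-.075)&(q[...,2]<.0)&(q[...,2]>-.07);g=q[m]
    if len(g)>10:
        s=least_squares(lambda x:np.linalg.norm(g-x,axis=1)-.011,g.mean(0),loss='soft_l1',f_scale=.001);print(' knob',len(g),s.x,s.cost,g.mean(0))
    m=(abs(q[...,1])<.062)&(q[...,2]>-.07)&(q[...,2]<.045)&(q[...,0]<-.006)&(q[...,0]>-.04)
    for z in np.arange(-.055,.05,.015):
        g=q[m&(abs(q[...,2]-z)<.004)&(abs(q[...,1])>.03)]; print(z.round(3),len(g),np.median(g[:,0]).round(4) if len(g) else '',end=' | ')
    print()
E
```

```text
wrist tab back 1189 [-0.0039  0.0076 -0.0067] 0.000397078633367826 x at 0.08 -0.006125690185560389
 knob 242 [-0.0472  0.0001 -0.0324] 2.5279079475498332e-05 [-0.0498  0.     -0.0258]
-0.055 0  | -0.04 191 -0.0262 | -0.025 225 -0.0238 | -0.01 307 -0.0221 | 0.005 298 -0.0194 | 0.02 311 -0.0179 | 0.035 384 -0.0148 | 0.05 0  | 
side tab back 129 [-0.0167  0.0037 -0.0085] 0.0014557254183331094 x at 0.08 -0.008214100651412594
-0.055 7 -0.0277 | -0.04 73 -0.0275 | -0.025 75 -0.0255 | -0.01 80 -0.0235 | 0.005 70 -0.0206 | 0.02 70 -0.0195 | 0.035 78 -0.0157 | 0.05 0  |
```

```bash
python3 - <<'E'
from h import *
p,r=cur();k,rk=knob(1.126,.466,.14);print(k)
B=k+[0,0,.09];rows(p,r,B,rk,3);print();rows(B,rk,k,rk,4)
cs=np.linspace(.14,2.2,31);print()
for a,b in zip(cs[:-1],cs[1:]): print(b.round(3),rk.inv().apply(knob(1.126,.466,b)[0]-knob(1.126,.466,a)[0]).round(4))
E
```

```text
[ 0.54874172 -0.09663415  0.15631245]
[0.0127, 0.0004, 0.0296, -0.0009, 0.0007, -0.0001]
[0.0127, 0.0004, 0.0296, -0.0009, 0.0007, -0.0001]
[0.0127, 0.0004, 0.0296, -0.0009, 0.0007, -0.0001]

[-0.0, -0.0, 0.0225, 0.0, 0.0, 0.0]
[-0.0, -0.0, 0.0225, 0.0, 0.0, 0.0]
[-0.0, -0.0, 0.0225, 0.0, 0.0, 0.0]
[-0.0, -0.0, 0.0225, 0.0, 0.0, 0.0]

0.209 [-0.0037 -0.     -0.0049]
0.277 [-0.0033 -0.     -0.0051]
0.346 [-0.003   0.     -0.0053]
0.415 [-0.0026  0.     -0.0055]
0.483 [-0.0022  0.     -0.0057]
0.552 [-0.0018 -0.     -0.0058]
0.621 [-0.0014 -0.     -0.0059]
0.689 [-0.001  0.    -0.006]
0.758 [-0.0006  0.     -0.0061]
0.827 [-0.0002  0.     -0.0061]
0.895 [ 0.0003 -0.     -0.0061]
0.964 [ 0.0007  0.     -0.006 ]
1.033 [ 0.0011 -0.     -0.006 ]
1.101 [ 0.0015 -0.     -0.0059]
1.17 [ 0.0019  0.     -0.0058]
1.239 [ 0.0023  0.     -0.0056]
1.307 [ 0.0027  0.     -0.0055]
1.376 [ 0.003   0.     -0.0053]
1.445 [ 0.0034 -0.     -0.005 ]
1.513 [ 0.0037 -0.     -0.0048]
1.582 [ 0.0041  0.     -0.0045]
1.651 [ 0.0044 -0.     -0.0042]
1.719 [ 0.0046  0.     -0.0039]
1.788 [ 0.0049 -0.     -0.0036]
1.857 [ 0.0051 -0.     -0.0033]
1.925 [ 0.0053  0.     -0.0029]
1.994 [ 0.0055  0.     -0.0025]
2.063 [ 0.0057 -0.     -0.0021]
2.131 [ 0.0058  0.     -0.0018]
2.2 [ 0.0059  0.     -0.0014]
```

Request:
servo_tool(
  plan=[
    [40,0.0127,0,0.0296,0,0,0],
    [40,0.0127,0.0005,0.0296,0,0,0],
    [40,0.0127,0.0005,0.0296,0,0,0],
    [40,0,0,0.0225,0,0,0],
    [40,0,0,0.0225,0,0,0],
    [40,0,0,0.0225,0,0,0],
    [40,0,0,0.0225,0,0,0],
    [40,0,0,0,0,0,0],
  ],
)

```text
time_s: 12.35
ee_pos: [0.5475, -0.0967, 0.1553]
eef_rot: [-3.136, 0.003, 1.125]
force: [-1.0, -0.1, 0.3]
grip_width: 0.0376
grip_force: 0.0
```

```bash
python3 - <<'E'
from h import *
p,r=cur();k,rk=knob(1.126,.466,.145);print(p,r.inv().apply(k-p).round(4),ctrl.get_obs()['force'])
E
```

```text
[ 0.54748126 -0.0966931   0.15526916] [ 0.0003  0.0011 -0.0014] [-0.98772153 -0.11412413  0.33596855]
```

Request:
servo_tool(
  plan=[
    [30,0,0,0,0,0,0],
    [0,0,0,0,0,0,0],
    [0,0,0,0,0,0,0],
    [0,0,0,0,0,0,0],
    [0,0,0,0,0,0,0],
    [0,0,0,0,0,0,0],
    [0,0,0,0,0,0,0],
    [0,0,0,0,0,0,0],
  ],
  force=8,
)

```text
time_s: 13.35
ee_pos: [0.5487, -0.0969, 0.1571]
eef_rot: [-3.141, 0.001, 1.125]
force: [5.9, 0.6, 4.1]
grip_width: 0.0208
grip_force: 8.0
```

```bash
python3 st.py
```

```text
phi,tilt,roll [-0.4458  0.0007 -0.0012] tcp in head [ 0.0002 -0.0552 -0.0179]
13.35 [-0.24    0.3597  1.5577 -0.0011  1.2251  0.2061] [5.8557 0.5843 4.0828] [ 0.0587 -0.9217 -0.0411] 0.020847363318087526 8.000179678201675
```

Request:
servo_tool(
  plan=[
    [0,-0.0037,0.001,-0.0049,0,0,0],
    [0,-0.0033,0,-0.0051,0,0,0],
    [0,-0.003,0,-0.0053,0,0,0],
    [0,-0.0026,0,-0.0055,0,0,0],
    [0,-0.0022,0,-0.0057,0,0,0],
    [0,-0.0018,0,-0.0058,0,0,0],
    [0,-0.0014,0,-0.0059,0,0,0],
    [0,-0.001,0,-0.006,0,0,0],
  ],
  force=10,
)

```text
time_s: 14.35
ee_pos: [0.5406, -0.1146, 0.201]
eef_rot: [-3.138, 0.002, 1.125]
force: [-2.4, 1.4, -0.8]
grip_width: 0.021
grip_force: 10.0
```

```bash
cat > kn.py <<'E'
from h import *
import sys
np.set_printoptions(suppress=True,precision=4,linewidth=160)
p,r=cur();H=head(1.126,.466)
d=H.inv().apply(p+[0,0,.012]-L)-HG
o=ctrl.get_obs();print('knob rel hinge',d,'c',(np.arctan2(d[2],-d[0])+np.arctan2(85,25))%6.283,'rad',np.hypot(d[0],d[2]),'F tool',r.inv().apply(o['force']),o['grip_width'],o['grip_force'])
E
python3 kn.py
```

```text
knob rel hinge [-0.0743 -0.0004 -0.0496] c 0.6959624002836577 rad 0.08934435161254015 F tool [ 0.2233 -2.7663  0.7656] 0.02098681867345243 9.999922960996628
```

Tracks well (c≈0.69); continue.

Request:
servo_tool(
  plan=[
    [0,-0.0006,-0.0005,-0.0061,0,0,0],
    [0,-0.0002,0,-0.0061,0,0,0],
    [0,0.0003,0,-0.0061,0,0,0],
    [0,0.0007,0,-0.006,0,0,0],
    [0,0.0011,0,-0.006,0,0,0],
    [0,0.0015,0,-0.0059,0,0,0],
    [0,0.0019,0,-0.0058,0,0,0],
    [0,0.0023,0,-0.0056,0,0,0],
  ],
)

```text
time_s: 15.35
ee_pos: [0.5438, -0.1078, 0.2487]
eef_rot: [-3.139, 0.002, 1.125]
force: [0.1, -1.0, -1.3]
grip_width: 0.0211
grip_force: 10.0
```

```bash
python3 kn.py
```

```text
knob rel hinge [-0.0891 -0.0003 -0.0036] c 1.2443890969541576 rad 0.08914171671994627 F tool [-0.8784  0.5625  1.3051] 0.02110914832216665 9.999834448099136
```

Request:
servo_tool(
  plan=[
    [0,0.0027,0,-0.0055,0,0,0],
    [0,0.003,0,-0.0053,0,0,0],
    [0,0.0034,0,-0.005,0,0,0],
    [0,0.0037,0,-0.0048,0,0,0],
    [0,0.0041,0,-0.0045,0,0,0],
    [0,0.0044,0,-0.0042,0,0,0],
    [0,0.0046,0,-0.0039,0,0,0],
    [0,0.0049,0,-0.0036,0,0,0],
  ],
)

```text
time_s: 16.35
ee_pos: [0.5571, -0.0798, 0.2854]
eef_rot: [-3.139, 0.002, 1.125]
force: [-2.3, -1.3, -0.3]
grip_width: 0.0208
grip_force: 10.0
```

```bash
python3 kn.py; python3 - <<'E'
from h import *
p,r=cur();cs=np.linspace(1.788,2.08,9)
for a,b in zip(cs[:-1],cs[1:]): print(b.round(3),r.inv().apply(knob(1.126,.466,b)[0]-knob(1.126,.466,a)[0]).round(4))
E
```

```text
knob rel hinge [-0.0778 -0.0003  0.0431] c 1.7904390497078624 rad 0.08894350599414176 F tool [-2.1448 -1.479   0.2799] 0.02080463376607547 10.000005662441254
1.824 [ 0.0027 -0.     -0.0018]
1.861 [ 0.0028 -0.     -0.0017]
1.898 [ 0.0028 -0.     -0.0016]
1.934 [ 0.0029 -0.     -0.0015]
1.971 [ 0.0029 -0.     -0.0014]
2.007 [ 0.003  -0.     -0.0013]
2.043 [ 0.003  -0.     -0.0012]
2.08 [ 0.0031 -0.     -0.001 ]
```

Request:
servo_tool(
  plan=[
    [0,0.0027,0,-0.0018,0,0,0],
    [0,0.0028,0,-0.0017,0,0,0],
    [0,0.0028,0,-0.0016,0,0,0],
    [0,0.0029,0,-0.0015,0,0,0],
    [0,0.0029,0,-0.0014,0,0,0],
    [0,0.003,0,-0.0013,0,0,0],
    [0,0.003,0,-0.0012,0,0,0],
    [0,0.003,0,-0.001,0,0,0],
  ],
)

```text
time_s: 17.35
ee_pos: [0.5671, -0.059, 0.2967]
eef_rot: [-3.139, 0.002, 1.125]
force: [-3.9, -0.5, 2.4]
grip_width: 0.0212
grip_force: 10.0
```

```bash
python3 kn.py; python3 - <<'E'
from h import *
p,r=cur();cs=np.linspace(2.08,2.20,9)
for a,b in zip(cs[:-1],cs[1:]): print(b.round(3),r.inv().apply(knob(1.126,.466,b)[0]-knob(1.126,.466,a)[0]).round(4))
E
```

```text
knob rel hinge [-0.0623 -0.0004  0.0635] c 2.0797736828048747 rad 0.08895492738885649 F tool [-2.1593 -3.2998 -2.3898] 0.021198986956211877 10.000066012144089
2.095 [ 0.0013 -0.     -0.0004]
2.11 [ 0.0013 -0.     -0.0004]
2.125 [ 0.0013 -0.     -0.0004]
2.14 [ 0.0013 -0.     -0.0003]
2.155 [ 0.0013 -0.     -0.0003]
2.17 [ 0.0013 -0.     -0.0003]
2.185 [ 0.0013 -0.     -0.0003]
2.2 [ 0.0013 -0.     -0.0003]
```

Request:
servo_tool(
  plan=[
    [0,0.0012,0,-0.0005,0,0,0],
    [0,0.0012,0,-0.0004,0,0,0],
    [0,0.0012,0,-0.0004,0,0,0],
    [0,0.0012,0,-0.0003,0,0,0],
    [0,0.0012,0,-0.0003,0,0,0],
    [0,0.0012,0,-0.0003,0,0,0],
    [0,0.001,0,-0.0003,0,0,0],
    [0,0,0,0,0,0,0],
  ],
)

```text
time_s: 18.35
ee_pos: [0.5707, -0.0517, 0.299]
eef_rot: [-3.139, 0.002, 1.125]
force: [-4.6, 2.5, 1.5]
grip_width: 0.0213
grip_force: 10.0
```

```bash
python3 kn.py
```

```text
knob rel hinge [-0.0561 -0.0004  0.0693] c 2.1750024556136744 rad 0.0891153683716305 F tool [ 0.2582 -5.173  -1.5123] 0.021284800371793856 10.000144243240356
```

Request:
servo_tool(
  plan=[
    [0,0.0004,-0.0005,-0.0001,0,0,0],
    [0,0.0004,-0.0003,-0.0001,0,0,0],
    [0,0.0004,0,-0.0001,0,0,0],
    [0,0.0004,0,-0.0001,0,0,0],
    [0,0.0004,0,-0.0001,0,0,0],
    [0,0.0004,0,0,0,0,0],
    [0,0,0,0,0,0,0],
    [0,0,0,0,0,0,0],
  ],
)

```text
time_s: 19.35
ee_pos: [0.5712, -0.0495, 0.2996]
eef_rot: [-3.14, 0.002, 1.125]
force: [4.5, -2.3, -0.8]
grip_width: 0.0211
grip_force: 10.0
```

```bash
python3 kn.py
```

```text
knob rel hinge [-0.0543  0.      0.0708] c 2.2011704999634487 rad 0.08928533937547367 F tool [-0.1372  5.0556  0.7474] 0.021089105148410545 10.000002533197403
```

Request:
servo_tool(
  plan=[
    [0,0.0004,0.0004,0,0,0,0],
    [0,0.0004,0,0,0,0,0],
    [0,0.0004,0,0,0,0,0],
    [0,0.0004,0,0,0,0,0],
    [0,0,0,0,0,0,0],
    [0,0,0,0,0,0,0],
    [0,0,0,0,0,0,0],
    [0,0,0,0,0,0,0],
  ],
)

```text
time_s: 20.35
ee_pos: [0.572, -0.0481, 0.2998]
eef_rot: [-3.139, 0.002, 1.125]
force: [0.5, -2.1, 5.2]
grip_width: 0.0208
grip_force: 10.0
```

```bash
python3 kn.py
```

```text
knob rel hinge [-0.053  -0.0001  0.0717] c 2.219353762524963 rad 0.089173491500089 F tool [-1.6672  1.3462 -5.1927] 0.02082805638286876 10.000378489494324
```

Request:
servo_tool(
  plan=[
    [0,0.0004,0,0.0002,0,0,0],
    [0,0.0004,0,0,0,0,0],
    [0,0.0004,0,0,0,0,0],
    [0,0,0,0,0,0,0],
    [0,0,0,0,0,0,0],
    [0,0,0,0,0,0,0],
    [0,0,0,0,0,0,0],
    [0,0,0,0,0,0,0],
  ],
)

```text
time_s: 21.35
ee_pos: [0.5725, -0.047, 0.2999]
eef_rot: [-3.14, 0.002, 1.125]
force: [-0.2, -2.8, 7.5]
grip_width: 0.021
grip_force: 10.0
```

```bash
python3 kn.py; python3 - <<'E'
from h import *
np.set_printoptions(suppress=True,precision=4)
for n in('side','wrist'):
    c=grab(n);np.savez(n+'3.npz',**c)
    q=(cloud(c)-L)@head(1.126,.466).as_matrix()-HG
    a=np.arctan2(q[...,2],-q[...,0])+np.pi/2; rr=np.hypot(q[...,0],q[...,2])
    m=(abs(q[...,1])<.065)&(abs(q[...,1])>.03)&(rr>.03)&(rr<.098)&(q[...,0]<-.02)&(q[...,2]>0)
    g=q[m]
    print(n,m.sum(), np.median(a[m]) if m.any() else '')
    if m.sum()>30:
        l=cv2.fitLine(g[:,[0,2]].astype(np.float32),cv2.DIST_HUBER,0,1e-4,1e-4).ravel();print(l,np.arctan2(abs(l[1]),abs(l[0]))+np.pi/2)
E
```

```text
knob rel hinge [-0.052  -0.0002  0.0723] c 2.2322609394969164 rad 0.08908730468497088 F tool [-2.6324  1.0602 -7.4827] 0.02099785157105414 10.000475943088531
side 243 2.131054957716486
[ 0.817  -0.5767 -0.0558  0.0349] 2.185472
wrist 6867 2.203893900136102
[ 0.8187 -0.5743 -0.0518  0.038 ] 2.1824894
```

Request:
servo_tool(
  plan=[
    [0,0.0005,0,-0.0001,0,0,0],
    [0,0.0005,0,-0.0001,0,0,0],
    [0,0.0005,0,-0.0001,0,0,0],
    [0,0,0,0,0,0,0],
    [0,0,0,0,0,0,0],
    [0,0,0,0,0,0,0],
    [0,0,0,0,0,0,0],
    [0,0,0,0,0,0,0],
  ],
)

```text
time_s: 22.45
ee_pos: [0.5732, -0.0457, 0.3001]
eef_rot: [-3.14, 0.002, 1.125]
force: [0.1, -3.8, 7.4]
grip_width: 0.021
grip_force: 10.0
```

```bash
cat > cov.py <<'E'
from h import *
np.set_printoptions(suppress=True,precision=4)
H=head(1.126,.466).as_matrix()
def line(g):
    l=cv2.fitLine(g[:,[0,2]].astype(np.float32),cv2.DIST_HUBER,0,1e-4,1e-4).ravel();return np.arctan2(abs(l[1]),abs(l[0]))+np.pi/2
for n in('side','wrist'):
    c=grab(n);q=(cloud(c)-L)@H
    m=(abs(q[...,1])<.02)&(q[...,2]>.066)&(q[...,2]<.095)&(abs(q[...,0])<.015);g=q[m]
    q=q-HG;rr=np.hypot(q[...,0],q[...,2])
    m=(abs(q[...,1])<.065)&(abs(q[...,1])>.03)&(rr>.03)&(rr<.098)&(q[...,0]<-.02)&(q[...,2]>0)
    print(n,m.sum(),'cover',line(q[m]) if m.sum()>30 else '','tab pts',len(g),g.mean(0) if len(g) else '')
E
python3 kn.py; python3 cov.py
```

```text
knob rel hinge [-0.0507 -0.0001  0.0732] c 2.2496422082988916 rad 0.08905845236563545 F tool [-3.4166  1.7655 -7.3897] 0.021008775816828765 10.000464767217636
side 261 cover 2.2046971 tab pts 44 [-0.0078 -0.0044  0.0893]
wrist 6763 cover 2.1974301 tab pts 471 [-0.0064 -0.0001  0.0818]
```

Request:
servo_tool(
  plan=[
    [0,0.0004,0,0,0,0,0],
    [0,0.0004,0,0,0,0,0],
    [0,0.0004,0,0,0,0,0],
    [0,0,0,0,0,0,0],
    [0,0,0,0,0,0,0],
    [0,0,0,0,0,0,0],
    [0,0,0,0,0,0,0],
    [0,0,0,0,0,0,0],
  ],
)

```text
time_s: 23.55
ee_pos: [0.5737, -0.0446, 0.3002]
eef_rot: [-3.14, 0.002, 1.125]
force: [0.1, -3.8, 6.3]
grip_width: 0.0213
grip_force: 10.0
```

```bash
python3 kn.py; python3 cov.py
```

```text
knob rel hinge [-0.0497 -0.0001  0.0737] c 2.262059366694675 rad 0.08895099772517588 F tool [-3.3977  1.7664 -6.3079] 0.021347381831857287 10.00047191977501
side 267 cover 2.2125523 tab pts 41 [-0.0075 -0.0042  0.09  ]
wrist 6626 cover 2.2065926 tab pts 476 [-0.006   0.0001  0.0815]
```

Request:
servo_tool(
  plan=[
    [25,0,0,0,0,0,0],
    [40,0,0,0,0,0,0],
    [40,0,0,0,0,0,0],
    [40,0,0,-0.02,0,0,0],
    [40,0,0,-0.03,0,0,0],
    [40,0,0,-0.04,0,0,0],
    [40,0,0,0,0,0,0],
    [40,0,0,0,0,0,0],
  ],
)

```text
time_s: 24.65
ee_pos: [0.5739, -0.0445, 0.3886]
eef_rot: [-3.138, 0.002, 1.125]
force: [-0.7, -0.4, -0.4]
grip_width: 0.0373
grip_force: 0.0
```

```bash
python3 cov.py; python3 - <<'E'
from h import *
np.set_printoptions(suppress=True,precision=4)
c=grab('wrist');np.savez('wrist4.npz',**c);s=grab('side')
o=np.zeros((384,800,3),np.uint8);o[:,:400]=cv2.resize(s['pixels'][110:270,190:360],(400,384),interpolation=cv2.INTER_CUBIC);o[:300,400:]=cv2.resize(c['pixels'],(400,300))
cv2.imwrite('pics/m4.png',o[:,:,::-1]);print(c['pose'][:3,3])
E
```

```text
side 264 cover 2.2154257 tab pts 44 [-0.008  -0.0034  0.0902]
wrist 3345 cover 2.2065833 tab pts 326 [-0.0061 -0.0002  0.0813]
[0.6097 0.0299 0.5659]
```

View pics/m4.png

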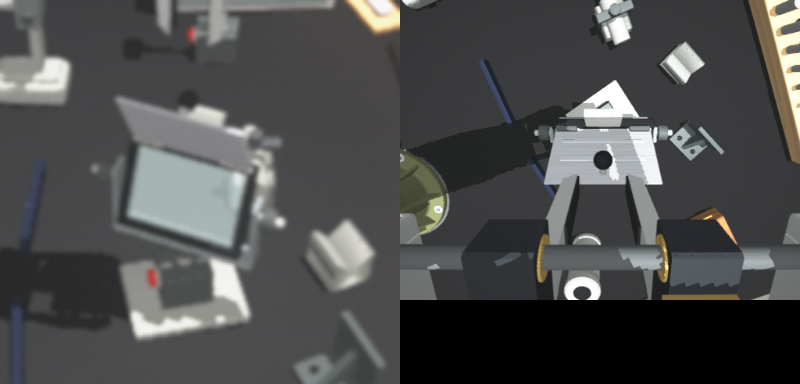

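```bash
python3 - <<'E'
from h import *
np.set_printoptions(suppress=True,precision=4)
H=head(1.126,.466).as_matrix()
def pf(g,tol):
    for _ in range(6):
        A=np.c_[g[:,1:],np.ones(len(g))];s=np.linalg.lstsq(A,g[:,0],rcond=None)[0];r=g[:,0]-A@s;g=g[abs(r)<max(2*r.std(),tol)]
    return len(g),s,r.std()
for n,c in(('side',grab('side')),('wrist',dict(np.load('wrist4.npz')))):
    q=(cloud(c)-L)@H
    m=(abs(q[...,1])<.06)&(abs(q[...,2])<.04)&(abs(q[...,0])<.015)
    if m.sum()>50: print(n,'glass',pf(q[m],.001))
    m=(abs(q[...,1])<.021)&(q[...,2]>.06)&(q[...,2]<.105)&(abs(q[...,0])<.015)
    g=q[m]; print(n,'tab',len(g),np.percentile(g,[3,50,97],axis=0))
    t=g[g[:,2]>.097]; print('  top face',len(t),np.percentile(t,[3,50,97],axis=0) if len(t) else '')
    W=cloud(c);m=(W[...,2]>.035)&(W[...,2]<.075)&(W[...,0]>.6)&(W[...,0]<.75)&(W[...,1]>.06)&(W[...,1]<.21);print('  shaft px',m.sum(),W[m].min(0) if m.any() else '',W[m].max(0) if m.any() else '')
    S=W[m]
    for y in (.082,.09,.168,.176,.184,.19):
        s=S[abs(S[:,1]-y)<.004]
        if len(s)>3: print('   ',y,s[:,0].min().round(4),s[:,0].max().round(4),s[:,2].max().round(4))
E
```

```text
side glass (1108, array([-0.0018,  0.0035, -0.005 ]), np.float64(0.001351322002740875))
side tab 66 [[-0.0101 -0.0199  0.0857]
 [-0.0071 -0.0053  0.0921]
 [ 0.0011  0.012   0.0973]]
  top face 6 [[-0.0091 -0.0154  0.0971]
 [-0.007  -0.0083  0.0972]
 [-0.0025  0.003   0.0977]]
  shaft px 168 [0.6696 0.071  0.0354] [0.7074 0.192  0.0738]
    0.082 0.6738 0.6898 0.0652
    0.09 0.6768 0.7012 0.0669
    0.184 0.6696 0.6825 0.0603
    0.19 0.6702 0.68 0.0584
wrist tab 903 [[-0.0064 -0.0193  0.0627]
 [-0.0054 -0.0004  0.0969]
 [ 0.0051  0.0195  0.0991]]
  top face 427 [[-0.0054 -0.0192  0.0971]
 [-0.0002  0.0006  0.0981]
 [ 0.0052  0.0194  0.0992]]
  shaft px 1450 [0.6417 0.0764 0.0351] [0.7078 0.1588 0.074 ]
    0.082 0.6566 0.6899 0.0668
    0.09 0.6569 0.7016 0.0676
```

```bash
python3 -c "
from h import *
print(ctrl.hand_in())"
```

```text
the job is handed in; nothing more can be done
None
```

The job is handed in: the lens axis should pass within a few millimetres of the middle of the shaft's thin end, by the camera measurements. The dust cover is raised to about 2.2 rad and was eased onto its stop with about 3 N. The glass was not touched, and nothing else was knowingly moved, though I didn't re-check every bystander's position at the end.

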